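# Nest three yoke weights on a load cell's hook bar

### The arm

A 7-joint arm with a two-finger parallel gripper is mounted at the origin on a cart in front of the work surface, level with it; the furniture and walls round the work are solid. World frame = base frame: x ahead of the robot, y to its left, z up, the work surface at z = 0. Lengths are in m, angles in rad, forces in N, time in s.
With the tool pointing down it reaches from about 0.4 to 0.925 m from the base axis. Payload 4.1 kg.
Tool frame: the origin (TCP) lies between the finger pads; the fingertips stand tips_ahead ahead of it and the grasp point (between the pads) lies 8 mm behind it (tips_ahead is the distance from the TCP to the fingertips, in m); z points along the fingers, y is the direction in which the jaws open and shut (so a half turn about z gives the same grasp; the last joint's range is limited). The gripper opens to 85 mm and grips with 20 to 120 N. Pads are 22 mm wide; open, the fingers measure 114 mm over their backs; the gripper's body (76 mm by 85 mm) begins 54 mm behind the grasp point. The pads swing forward as they close: fully open they stand 13 mm farther back than shut.
Start: joints at [1.2, 0.398, 0.045, 1.537, -0.019, 1.207, -0.051], TCP at [0.175, -0.626, 0.242] pointing down, gripper open.
Joint ranges: [-2.82, 2.82], [-0.49, 2.23], [-1.37, 1.46], [0, 2.46], [-1.36, 4.5], [0.23, 2], [-2.94, 2.94]. Speed limits (rad/s): [2.57, 2.57, 3.14, 3.14, 3.14, 3.14, 3.14].

### API

Orientations are given as a unit quaternion [x, y, z, w].
In Python, from bench import move_ptp, move_linear, goto_joints, gripper_to, hold, solve_ik, state, capture, Unreachable, job_done, tips_ahead gives the robot as it stands. Calls block until the motion is done:
- move_ptp(position, orientation): joint-space move of the TCP to a pose.
- move_linear(position, frame=None, feed=0.15, until_force=None): straight line of the TCP; frame=None keeps the orientation; feed is the mean speed in m/s. With until_force (N) it stops when the force on the tool has changed by that much, and returns True; else False.
- goto_joints(angles): joint-space move.
- gripper_to(opening, force=None): opening from 0.0 (shut) to 1.0 (fully open); force is the grip in N (None keeps the last); returns when the fingers have stopped.
- hold(seconds).
- solve_ik(position, orientation): joint angles nearest the present ones, or None.
- state(): the state.
- capture(name): name is "scene" or "top" or "wrist"; returns a dict with "img" (420x560x3 uint8, blue, green, red), "depth" (420x560 float32, m along the optical axis (not along the pixel's ray), 0 where there is no reading), "mtx" (3x3 intrinsics, pixels), "eye" and "attitude" of the camera in the world. Camera axes: x right, y down, z forward; pixel columns grow to the right and rows downward; lengths in m; the calibration is good to about 2 mm. A picture is of the moment at which its call begins.
A pose or a line that the arm cannot do raises Unreachable and nothing moves.
- job_done(): hands the job in, once; it reports no verdict.
The state is a dict: "time": time; "joints": joint angles; "qd": joint speeds; "tau": joint torques, N m; "ee_pos": TCP position; "tcp_rot": TCP orientation; "wrist_force": force on the tool from outside, world axes, zero at the start; "torque": the same for the moment, N m; "grip_width": opening from 0.0 (shut) to 1.0 (fully open).
Only numpy, scipy, OpenCV 4.12 (cv2) and the standard library are available. Lean on these libraries where they do the work, as an engineer would, in place of code of your own. Each camera call takes 0.05 s, during which the arm holds its last target.

### The job

The load cell on the stand is due for its dead-weight check: hang the three horseshoe weights astride its hook bar one at a time, the widest first, then the middle one, then the narrowest, each let down gently until the bar carries it and slid back along the bar until it is fully home, the first flat against the shoulder and each of the others nested inside the front rim of the one before. The bar is clamped at a height nobody has measured, so feel for it: the cell must never be pressed down with more than 20 N, nor a weight pushed against the next with more than 20 N. Leave all three hanging free, and do not shift the things standing about.

Things in the scene. Friction and masses are not known exactly. Their poses are not given: they have to be found in the camera images.
- stand_foot (a point): Load cell stand: grey foot 170 x 100 mm, 15 mm high; steel column 65 mm behind (+x of) this point, 170 mm high; clamped to it an aluminium load cell that carries the hook bar. Point on the worktop under the bar's line; x along the bar from free end to root, z up. Bar: square steel, 12 mm wide, 14 mm high; its top is 106 to 148 mm above the worktop, set by hand and not measured.
- bar_root (a point): Point on the worktop straight below the bar's root, axes as stand_foot. The root is the shoulder, a plate 40 mm wide, face at x = 0, standing 14 mm above the bar's top. The bar runs to x = -112 mm, where an upturned nose 8 mm long stands 12 mm above its top. Home centres of the weights: widest x = -13 mm, middle -38, narrowest -67; a hanging centre is 8 mm below the bar's top.
- load_arm (a joint): How far the load cell has given way downward with its bar, in m (0 as built, the bar staying level): a spring of 5 N per mm, so 0.004 is 20 N, its limit; the stop is at 6.5 mm. The bar's own weight makes 0.2 mm, the three weights together about 2.3 mm more.
- weight_a_c (a point): Widest steel horseshoe, 0.5 kg, 66 wide over flat parallel legs, 57 high, 26 mm thick, on its feet. Slot through it along x, 14 wide, open below (flared to 22 at the feet), flat roof 8 mm above the centre. Front: rim 5 mm deep round a recess 57 mm wide, open below, 2 mm loose on the middle weight. Point: arch centre, 24 mm above the feet, mid-thickness; x along the slot, back to +x, front to -x; z up.
- weight_b_c (a point): Middle steel horseshoe, 0.42 kg, 53 wide over flat parallel legs, 50.5 high, 34 mm thick; slot as in the widest. Front: rim 5 mm deep round a recess 44 mm wide, open below, 2 mm loose on the narrowest. Home, its rear 5 mm sit in the widest one's rim: the front 29 mm of its sides stay free. Point: arch centre, 24 mm above the feet, mid-thickness; x along the slot, back to +x, front to -x.
- weight_c_c (a point): Narrowest steel horseshoe, 0.26 kg, 40 wide over flat parallel legs, 44 high, 34 mm thick; slot as in the widest, no rim. Home, its rear 5 mm sit in the middle one's rim: the front 29 mm of its sides stay free. Point: arch centre, 24 mm above the feet, mid-thickness; x along the slot, back to +x, front to -x; z up.
- vial_0: Bystander: sample vial with blue cap, 23 mm wide, 48 mm high, standing; origin under its centre.
- grease_tin: Bystander: round tin, 53 mm wide, 26 mm high; origin under its centre.
- specimen_mount_0: Bystander: black round specimen mount, 30 mm wide, 18 mm high; origin under its centre.
- blank_flange: Bystander: round steel blank flange, 55 mm wide, 8 mm high; origin under its centre.
- screwdriver: Bystander: screwdriver with black handle, 186 mm long, lying; origin under its middle.
Not all that is in view belongs to the job. What is shaped like the part that bears weight_c_c but blue or pink is not meant.

How it is judged:
By the outcome, as a careful person would: the job done as asked, in the order asked, and still so for the second after the job is handed in, with the robot touching nothing.
It also fails if it takes over 72 s, if anything falls off the work surface, if the arm or the gripper's body presses on something with over 40 N, if the wrist force passes 120 N, or if a joint passes its speed limit or range.

## Working session

There is one attempt and no reset: what is moved stays moved. The work goes in short steps, each a Python script; the robot and the scene stay as the last script left them, time stands still between calls to the robot, and variables do not carry over. Pictures are saved under pics/ and viewed, and the job is handed in when it is done.

```bash
ls; mkdir -p pics
python3 - <<'E'
from bench import *
import cv2,numpy as np
for n in ["scene","top","wrist"]:
    c=capture(n); cv2.imwrite(f"pics/{n}0.png",c["img"]); np.savez(f"{n}0.npz",**c)
    print(n,c["eye"],c["attitude"],c["mtx"].tolist())
s=state();print(s, tips_ahead)
E
```

```text
pics
scene [-0.13556396 -0.66752597  0.52815938] [ 0.77455583 -0.31998988  0.21616258 -0.50094259] [[410.3925986861675, 0.0, 271.8575400680636], [0.0, 410.3925986861675, 211.5262949394708], [0.0, 0.0, 1.0]]
top [0.42328475 0.02016572 1.22460922] [ 0.71349169 -0.69817335  0.04374297 -0.03962498] [[489.42643361038427, 0.0, 276.3484190630825], [0.0, 489.42643361038427, 210.48230102400214], [0.0, 0.0, 1.0]]
wrist [ 0.24476193 -0.60656025  0.37377339] [ 0.78828536 -0.59797514 -0.08823134  0.11509625] [[305.62976898686117, 0.0, 277.6572005617709], [0.0, 305.62976898686117, 207.84470884147095], [0.0, 0.0, 1.0]]
{'time': 0.15, 'joints': array([ 1.19998303,  0.3989911 ,  0.04507876,  1.53754694, -0.01867981,
        1.20690017, -0.05070608]), 'qd': array([ 0.00016887, -0.00301993, -0.00051103, -0.00483186,  0.00089565,
        0.00094907, -0.00065743]), 'tau': array([ 2.36590000e-03, -4.75558984e+01,  1.36694759e+00, -2.54514009e+01,
        1.16991470e-02,  6.51453345e-03,  1.80699168e-06]), 'ee_pos': array([ 0.1743937 , -0.62570655,  0.24154236]), 'tcp_rot': array([ 9.90773386e-01,  1.35527086e-01, -1.61812331e-04, -6.93630224e-04]), 'wrist_force': array([-0.38039214,  0.24878776, -0.79177977]), 'torque': array([-0.01357962, -0.02216177, -0.025819  ]), 'grip_width': 1.0029047055167883} 0.011
```

View pics/scene0.png

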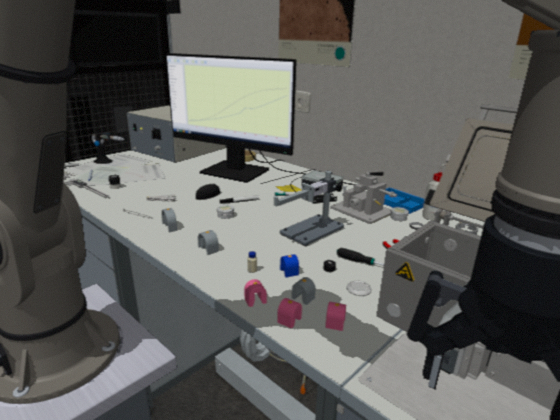

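View pics/top0.png

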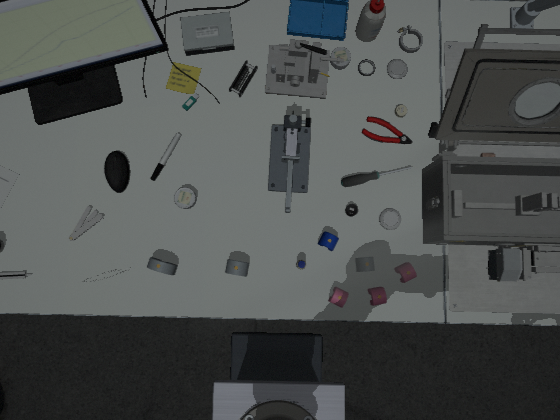

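View pics/wrist0.png

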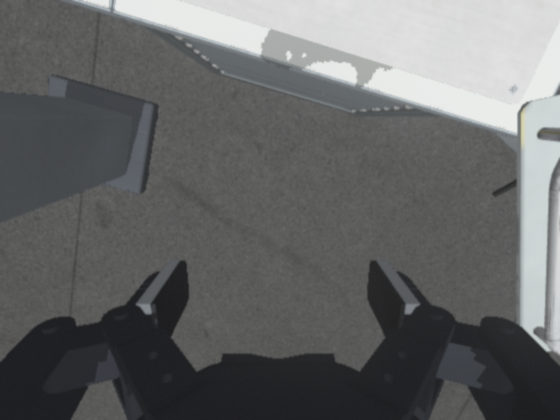

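Run:
```python
import cv2
t=cv2.imread("pics/top0.png"); s=cv2.imread("pics/scene0.png")
cv2.imwrite("pics/t1.png",cv2.resize(t[220:310,130:430],None,fx=2.6,fy=2.6,interpolation=cv2.INTER_CUBIC))
cv2.imwrite("pics/t2.png",cv2.resize(t[95:220,225:345],None,fx=4.5,fy=4.5,interpolation=cv2.INTER_CUBIC))
cv2.imwrite("pics/s1.png",cv2.resize(s[160:340,140:400],None,fx=3,fy=3,interpolation=cv2.INTER_CUBIC))
```

```text
(no output)
```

View pics/t1.png

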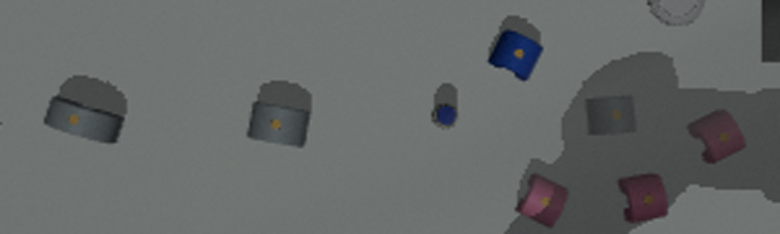

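View pics/t2.png

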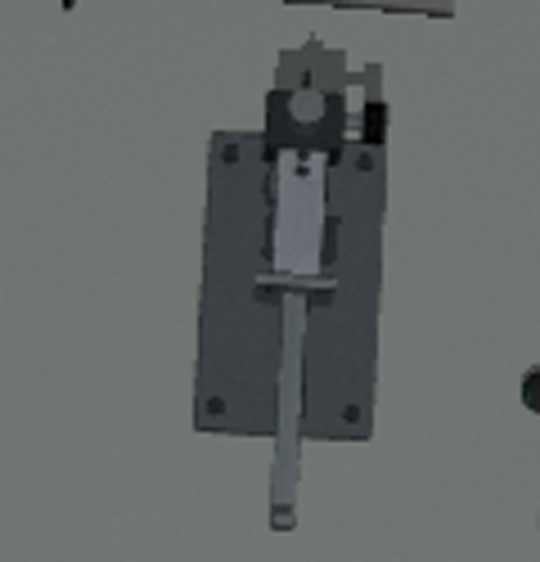

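View pics/s1.png

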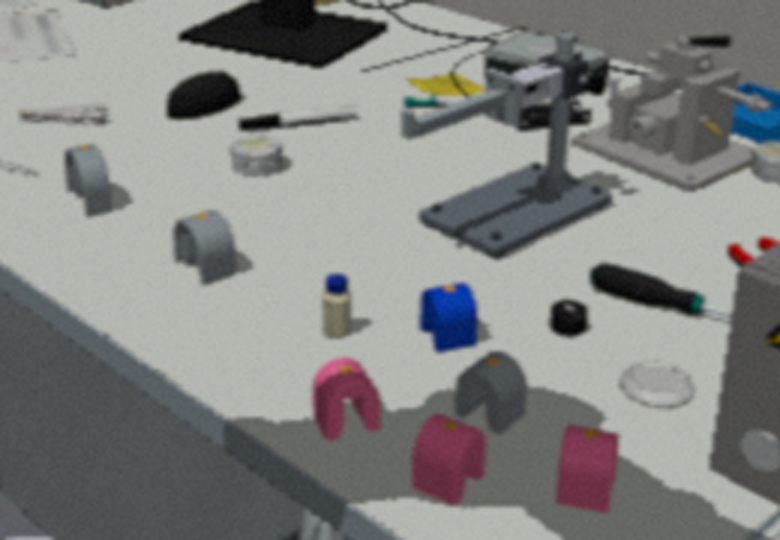

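```bash
cat > h.py <<'E'
import numpy as np, cv2
from scipy.spatial.transform import Rotation as R
def load(n): return dict(np.load(n))
def pts(c,u,v,d=None):
    K=c["mtx"];u=np.asarray(u,float);v=np.asarray(v,float)
    if d is None: d=c["depth"][v.astype(int),u.astype(int)]
    p=np.stack([(u-K[0,2])/K[0,0]*d,(v-K[1,2])/K[1,1]*d,d],-1)
    return p@R.from_quat(c["attitude"]).as_matrix().T+c["eye"]
def cloud(c):
    v,u=np.mgrid[0:420,0:560]; return pts(c,u,v,c["depth"])
def plane(c,u,v,z):
    r=pts(c,u,v,np.ones(np.shape(u)))-c["eye"]; return c["eye"]+r*((z-c["eye"][2])/r[...,2])[...,None]
def proj(c,p):
    q=(np.asarray(p)-c["eye"])@R.from_quat(c["attitude"]).as_matrix(); K=c["mtx"]
    return q[...,0]/q[...,2]*K[0,0]+K[0,2], q[...,1]/q[...,2]*K[1,1]+K[1,2]
E
python3 - <<'E'
from h import *
c=load("top0.npz");P=cloud(c);np.set_printoptions(precision=4,suppress=True)
print("table",np.median(P[225:245,170:220,2]), P[225:245,170:220,2].std())
hsv=cv2.cvtColor(c["img"],cv2.COLOR_BGR2HSV)
for n,(u,v) in dict(A=(162,263),B=(237,264),C=(364,264)).items():
    w=P[v-16:v+17,u-20:u+21].reshape(-1,3); m=(w[:,2]>.02)&(w[:,2]<.08)
    q=w[m]; r=cv2.minAreaRect((q[:,:2]*1000).astype(np.float32)); print(n,m.sum(),r,q[:,2].max())
# bar
for v in range(120,216,4):
    row=P[v,270:310]; m=(row[:,2]>.09)
    print(v, row[m].mean(0) if m.any() else None, m.sum(), row[m][:,2].max() if m.any() else 0)
w=P[100:225,260:320].reshape(-1,3); m=(w[:,2]>.01)&(w[:,2]<.02);print(cv2.minAreaRect((w[m][:,:2]*1000).astype(np.float32)))
for n in ["wrist"]:
    c=load(n+"0.npz");print(R.from_quat(c["attitude"]).as_matrix())
E
```

```text
table -0.00010800110923114836 0.0773281313520054
A 320 ((423.9344787597656, 290.4068603515625), (64.26837921142578, 26.15602684020996), 74.0958023071289) 0.06451251838328642
B 308 ((424.0435485839844, 108.53353881835938), (52.854923248291016, 33.89048767089844), 81.15589904785156) 0.05441479756912426
C 234 ((439.55255126953125, -205.5529327392578), (33.705440521240234, 40.3618049621582), 6.20729398727417) 0.04929412497702379
120 [ 0.7575 -0.0252  0.1505] 25 0.1736151547485072
124 [ 0.7501 -0.0245  0.1443] 23 0.15645533400571954
128 [ 0.7237 -0.0143  0.2016] 18 1.2246092164182483
132 [ 0.7317 -0.0165  0.1427] 11 0.14734023514215688
136 [ 0.7227 -0.0155  0.1414] 10 0.14457481879605916
140 [ 0.6896 -0.0117  0.2303] 12 1.2246092164182483
144 [ 0.7038 -0.0147  0.1426] 11 0.1451984935336481
148 [ 0.6946 -0.0149  0.1425] 11 0.1450772766764985
152 [ 0.6592 -0.0097  0.2504] 10 1.2246092164182483
156 [ 0.6745 -0.0105  0.149 ] 15 0.15304183567362384
160 [ 0.6694 -0.0134  0.131 ] 17 0.13765593333119885
164 [ 0.6589 -0.0135  0.1367] 5 0.13963860471039835
168 [ 0.6502 -0.0125  0.1343] 6 0.13828828167912133
172 [ 0.6404 -0.0126  0.1373] 6 0.1410412209365981
176 [ 0.5969 -0.0064  0.3166] 6 1.2246092164182483
180 [ 0.622  -0.0118  0.1376] 5 0.1391139307733016
184 [ 0.6133 -0.0121  0.135 ] 5 0.13662663935370345
188 [ 0.6038 -0.0111  0.1369] 6 0.13879858716192106
192 [ 0.5948 -0.0112  0.1364] 6 0.13919403407852227
196 [ 0.5859 -0.0103  0.1351] 5 0.13806877320100286
200 [ 0.5768 -0.0105  0.1349] 5 0.13795767769046385
204 [ 0.5675 -0.0106  0.1365] 5 0.13972157318266598
208 [ 0.5581 -0.0096  0.1395] 6 0.14584128780615524
212 [ 0.5498 -0.0088  0.1329] 5 0.1349840494214345
((700.9501953125, -14.832626342773438), (99.9205551147461, 170.3596954345703), 87.98143005371094)
[[ 0.2693 -0.9224 -0.2768]
 [-0.9631 -0.2584 -0.0759]
 [-0.0015  0.287  -0.9579]]
```

Run:
```python
import cv2,numpy as np
s=cv2.imread("pics/scene0.png")
f=lambda a,b,c,d:cv2.resize(s[b:d,a:c],(390,390),interpolation=cv2.INTER_LANCZOS4)
g=np.hstack([f(150,200,190,240),f(190,222,230,262)])
cv2.imwrite("pics/s2.png",cv2.convertScaleAbs(g,alpha=1.3))
from h import *
c=load("scene0.npz")
d=c["depth"]
P=cloud(c)
# silhouettes: scene points in weight frames
for n,x,y,a,H,W,T in (("A",.4239,.2904,-15.9,57,66,26),("B",.4240,.1085,-8.84,50.5,53,34),("C",.4396,-.2056,6.2,44,40,34)):
    q=P.reshape(-1,3); m=(np.hypot(q[:,0]-x,q[:,1]-y)<.05)&(q[:,2]>.008)&(q[:,2]<.07)
    q=(q[m]-[x,y,.0])@R.from_euler('z',a,degrees=True).as_matrix()*1000
    h,e=np.histogram(q[:,0],bins=np.arange(-24,25,2)); print(n,m.sum(),dict(zip(e[:-1].astype(int).tolist(),h.tolist())))
    print(np.percentile(q[:,1],[1,99]).round(1))
```

```text
A 251 {-24: 0, -22: 0, -20: 0, -18: 0, -16: 1, -14: 24, -12: 24, -10: 32, -8: 30, -6: 16, -4: 15, -2: 16, 0: 14, 2: 15, 4: 20, 6: 11, 8: 14, 10: 17, 12: 2, 14: 0, 16: 0, 18: 0, 20: 0, 22: 0}
[-32.4  33.9]
B 344 {-24: 0, -22: 0, -20: 0, -18: 27, -16: 27, -14: 33, -12: 49, -10: 21, -8: 17, -6: 15, -4: 20, -2: 17, 0: 13, 2: 15, 4: 13, 6: 19, 8: 13, 10: 14, 12: 15, 14: 12, 16: 3, 18: 1, 20: 0, 22: 0}
[-27.   26.1]
C 409 {-24: 0, -22: 0, -20: 4, -18: 44, -16: 98, -14: 35, -12: 15, -10: 19, -8: 16, -6: 23, -4: 14, -2: 20, 0: 14, 2: 19, 4: 12, 6: 13, 8: 16, 10: 14, 12: 16, 14: 12, 16: 4, 18: 1, 20: 0, 22: 0}
[-18.6  21.1]
```

View pics/s2.png

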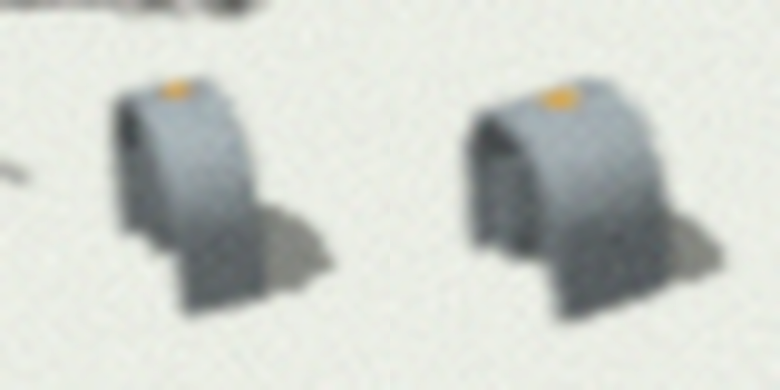

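Run:
```python
from h import *
for n in ("top","scene"):
    c=load(n+"0.npz");hsv=cv2.cvtColor(c["img"],cv2.COLOR_BGR2HSV);P=cloud(c)
    m=(hsv[...,0]>12)&(hsv[...,0]<26)&(hsv[...,1]>90)
    for nm,x,y,a,H in (("A",.4239,.2904,-15.9,57),("B",.4240,.1085,-8.84,50.5),("C",.4396,-.2056,6.2,44)):
        s=m&(np.hypot(P[...,0]-x,P[...,1]-y)<.035)&(P[...,2]>.02)
        v,u=np.nonzero(s)
        if len(u)==0: print(n,nm,"none");continue
        p=plane(c,u.mean(),v.mean(),H/1000)
        print(n,nm,len(u),u.mean(),v.mean(),(p-[x,y,0])@R.from_euler('z',a,degrees=True).as_matrix()*1000)
```

```text
top A 8 158.0 265.5 [ 0.05971674  1.77196271 57.        ]
top B 9 235.66666666666666 267.22222222222223 [ 0.26829519  0.32039174 50.5       ]
top C none
scene A 2 167.5 209.0 [4.76950415e-02 2.38038802e+00 5.70000000e+01]
scene B 4 207.0 231.75 [ 1.13548815  1.77154154 50.5       ]
scene C 9 303.6666666666667 280.0 [ 2.55328601  2.30705222 44.        ]
```

```bash
python3 - <<'E'
from h import *
c=load("top0.npz");P=cloud(c);np.set_printoptions(precision=3,suppress=True,linewidth=160)
for v in range(20,300,20):
    print(v,[(round(P[v,u,0],2),round(P[v,u,1],2),round(P[v,u,2],2)) for u in range(400,560,30)])
q=P[...,2]; m=(c["depth"]>0)&(q>.1); 
m2=m&(P[...,0]>.2)&(P[...,0]<.8)&(P[...,1]>-.36)&(P[...,1]<.6); v,u=np.nonzero(m2); print(u.min(),u.max(),v.min(),v.max())
E
python3 - <<'E'
from bench import *; import numpy as np
def q(d): a=np.radians(d)/2; return [np.cos(a),np.sin(a),0,0]
s=state()["joints"];np.set_printoptions(precision=2,suppress=True)
for p,d in (((.45,-.2,.3),0),((.6,-.012,.26),-2),((.424,.29,.1),-16),((.424,.29,.012),-16),((.424,.1085,.012),-9),((.44,-.2056,.012),6.2),((.655,-.0135,.117),-2),((.655,-.0135,.2),-2)):
    print(p,d,solve_ik(p,q(d)))
E
```

```text
20 [(np.float64(1.08), np.float64(-0.3), np.float64(-0.0)), (np.float64(1.09), np.float64(-0.38), np.float64(-0.0)), (np.float64(1.09), np.float64(-0.46), np.float64(0.0)), (np.float64(1.09), np.float64(-0.54), np.float64(0.0)), (np.float64(1.08), np.float64(-0.61), np.float64(0.03)), (np.float64(1.09), np.float64(-0.7), np.float64(0.0))]
40 [(np.float64(1.02), np.float64(-0.3), np.float64(0.02)), (np.float64(1.03), np.float64(-0.38), np.float64(0.0)), (np.float64(1.03), np.float64(-0.46), np.float64(-0.0)), (np.float64(1.03), np.float64(-0.54), np.float64(0.0)), (np.float64(1.03), np.float64(-0.62), np.float64(0.0)), (np.float64(1.04), np.float64(-0.7), np.float64(0.0))]
60 [(np.float64(0.97), np.float64(-0.3), np.float64(0.01)), (np.float64(0.97), np.float64(-0.38), np.float64(0.0)), (np.float64(0.98), np.float64(-0.46), np.float64(-0.0)), (np.float64(0.82), np.float64(-0.38), np.float64(0.34)), (np.float64(0.83), np.float64(-0.44), np.float64(0.34)), (np.float64(0.83), np.float64(-0.5), np.float64(0.34))]
80 [(np.float64(0.92), np.float64(-0.3), np.float64(0.0)), (np.float64(0.92)
[... 3552 characters left out ...]
-0.52), np.float64(0.0)), (np.float64(0.41), np.float64(-0.6), np.float64(-0.0)), (np.float64(0.41), np.float64(-0.67), np.float64(0.0))]
282 471 78 241
(0.45, -0.2, 0.3) 0 [ 0.58  0.08 -0.26  1.81  0.02  1.25 -1.26]
(0.6, -0.012, 0.26) -2 [ 0.37  0.33 -0.53  1.63  0.18  1.23 -1.81]
(0.424, 0.29, 0.1) -16 [ 0.02  0.43 -0.86  1.99  0.42  0.91 -2.91]
(0.424, 0.29, 0.012) -16 [-0.27  0.5  -0.51  2.04  0.38  0.69 -2.87]
(0.424, 0.1085, 0.012) -9 [ 0.21  0.43 -0.65  2.21  0.44  0.63 -2.48]
(0.44, -0.2056, 0.012) 6.2 [ 0.52  0.43 -0.21  2.11  0.15  0.61 -1.25]
(0.655, -0.0135, 0.117) -2 [ 0.25  0.54 -0.41  1.64  0.25  1.01 -1.84]
(0.655, -0.0135, 0.2) -2 [ 0.28  0.47 -0.46  1.56  0.22  1.16 -1.82]
```

```bash
cat >> h.py <<'E'
def q(d): a=np.radians(d+180)/2; return [np.cos(a),np.sin(a),0,0]
E
python3 - <<'E'
from bench import *; from h import *
np.set_printoptions(precision=3,suppress=True)
for p,d in (((.59,-.012,.28),-2),((.424,.29,.012),-16),((.424,.1085,.012),-9),((.44,-.2056,.012),6.2),((.655,-.0135,.117),-2)): print(p,solve_ik(p,q(d)))
move_ptp((.59,-.012,.28),q(-2))
c=capture("wrist");np.savez("w1.npz",**c);cv2.imwrite("pics/w1.png",c["img"]);s=state();print(s["time"],s["ee_pos"],s["wrist_force"],s["tcp_rot"],s["joints"])
E
```

```text
(0.59, -0.012, 0.28) [ 0.557  0.343 -0.782  1.618  0.25   1.284  1.269]
(0.424, 0.29, 0.012) [-0.105  0.553 -0.715  2.04   0.536  0.74   0.137]
(0.424, 0.1085, 0.012) [ 0.613  0.665 -1.185  2.205  0.856  0.859  0.287]
(0.44, -0.2056, 0.012) [ 0.849  0.483 -0.601  2.106  0.434  0.674  1.635]
(0.655, -0.0135, 0.117) [ 0.454  0.608 -0.71   1.633  0.44   1.067  1.152]
2.825 [ 0.59  -0.013  0.28 ] [ 0.093 -0.021 -0.658] [ 0.018  1.    -0.    -0.   ] [ 0.558  0.343 -0.781  1.618  0.25   1.284  1.269]
```

View pics/w1.png

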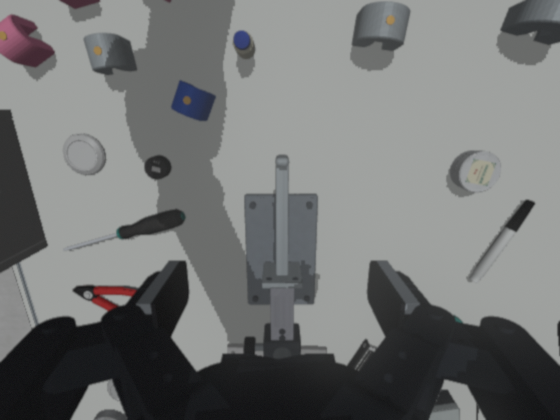

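Run:
```python
from h import *
np.set_printoptions(precision=4,suppress=True)
c=load("w1.npz");P=cloud(c);g=c["img"].astype(int).sum(2)
cv2.imwrite("pics/w1c.png",cv2.resize(c["img"][145:345,220:345],None,fx=4,fy=3,interpolation=cv2.INTER_CUBIC)[:600])
z=P[...,2];out=[]
for v in range(158,350,8):
    u=np.arange(250,315); m=(z[v,u]>.1)&(z[v,u]<.2)
    if m.any():
        uu=u[m]; lo,hi=uu.min()-.5,uu.max()+.5; zz=np.median(z[v,uu]); 
        a,b=plane(c,lo,v,zz),plane(c,hi,v,zz); print(v,lo,hi,round(zz,4),a[0].round(4),(a[1]+b[1])/2,abs(a[1]-b[1])*1000)
for v in range(272,296): print(v,[int(x) for x in g[v,[272,276,282,288,294]]],z[v,[268,276,282,288,296]])
# nose
for v in range(150,176,2): print(v,int(g[v,282]),z[v,282],P[v,282,0])
# weights from wrist
q=P.reshape(-1,3)
for n,x,y,T,H in (("B",.424,.1085,34,50),("C",.4396,-.2056,34,44)):
    m=(np.hypot(q[:,0]-x,q[:,1]-y)<.04)&(q[:,2]>.02)&(q[:,2]<.07); print(n,cv2.minAreaRect((q[m][:,:2]*1000).astype(np.float32)),q[m][:,2].max())
print(proj(c,[.59,-.013,.28]),proj(c,[.59,-.013,.137]))
```

```text
158 274.5 288.5 0.1476 0.5513 -0.009168438264828709 12.055437580160964
166 275.5 288.5 0.1367 0.5599 -0.008874734769011858 11.746524802186704
174 275.5 288.5 0.137 0.5672 -0.009113335805735985 11.823754029066205
182 275.5 288.5 0.1373 0.5745 -0.00935562876046485 11.898273278708537
190 275.5 288.5 0.137 0.5821 -0.009597335814950234 12.003811606438928
198 275.5 288.5 0.137 0.5897 -0.009844693565285936 12.098029126463922
206 275.5 287.5 0.1369 0.5975 -0.010564706570005916 11.261192739700682
214 275.5 287.5 0.1368 0.6054 -0.01082379737970384 11.353497955324222
222 275.5 287.5 0.1372 0.6133 -0.01108711803532003 11.426868307665028
230 275.5 287.5 0.1371 0.6215 -0.011354403650762766 11.522165889234207
238 275.5 287.5 0.137 0.6298 -0.011626220295215272 11.619794730693917
246 275.5 287.5 0.1368 0.6383 -0.011903175799391043 11.725938223737371
254 275.5 287.5 0.1373 0.6466 -0.012182209951212226 11.802259165937087
262 263.5 299.5 0.1079 0.6696 -0.012618424029802948 39.51068470265927
270 262.5 300.5 0.1262 0.6696 -0.01282616155018752 39.52444276259919
278 261.5 301.5 0.1425 0.6696 -0.013015092024
[... 2475 characters left out ...]
92
162 389 0.14979935913454973 0.55461671208415
164 340 0.1486224787537836 0.5565114995808591
166 288 0.13757779326924102 0.5599865256829782
168 291 0.1373320604599308 0.5618372047807922
170 360 0.13739069192798592 0.5636459248936312
172 396 0.13666419046174105 0.5656003558543918
174 396 0.1366483546289124 0.5674403601130764
B ((424.943603515625, 108.21524047851562), (52.297515869140625, 34.80803680419922), 80.70561981201172) 0.05354391602661557
C ((440.8723449707031, -203.361572265625), (34.58402633666992, 39.09281539916992), 6.1760077476501465) 0.047155411055785024
(np.float64(279.3335414670429), np.float64(274.4454344515392)) (np.float64(278.6156890064878), np.float64(198.16881006165943))
```

View pics/w1c.png

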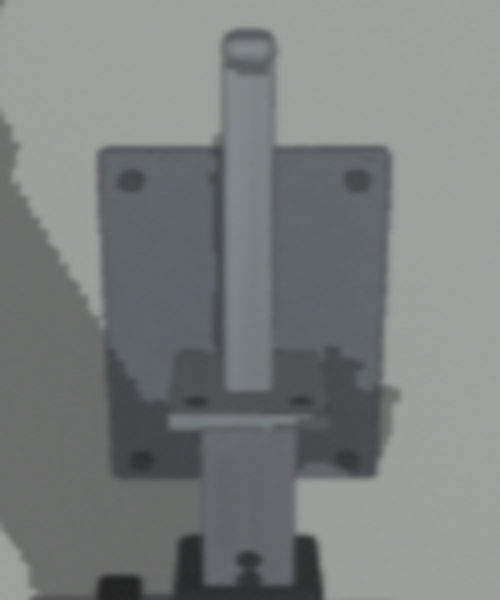

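```bash
cat >> h.py <<'E'
YAW=-2.1
def bar(s,z,dy=0):  # s: m along bar from root (neg = toward free end)
    a=np.radians(YAW); return [0.6697+s*np.cos(a)-dy*np.sin(a), -0.0133+s*np.sin(a)+dy*np.cos(a), z]
def rep(t=""):
    from bench import state
    s=state(); a=np.radians(YAW);d=s["ee_pos"]-np.array([0.6697,-0.0133,0])
    print(t,"t%.2f"%s["time"],"s,dy,z mm",(np.array([d[0]*np.cos(a)+d[1]*np.sin(a),-d[0]*np.sin(a)+d[1]*np.cos(a),d[2]])*1000).round(2),"F",s["wrist_force"].round(2),"T",s["torque"].round(3),"g%.4f"%s["grip_width"])
    return s
def save(n,name="wrist"):
    from bench import capture
    c=capture(name);np.savez(n+".npz",**c);cv2.imwrite(f"pics/{n}.png",c["img"]);return c
E
python3 - <<'E'
from bench import *; from h import *
move_ptp((.4242,.2904,.11),q(-15.9)); rep("above")
move_linear((.4242,.2904,.012),feed=.12,until_force=8); rep("down")
save("w2")
gripper_to(0.0,60); rep("grip")
E
```

```text
above t4.26 s,dy,z mm [-255.13  293.87  110.31] F [ 0.21 -0.28  0.5 ] T [-0.042 -0.009 -0.012] g1.0008
down t5.22 s,dy,z mm [-256.04  295.04   12.57] F [ 0.3  -0.38  1.2 ] T [-0.032  0.031 -0.027] g1.0000
grip t5.60 s,dy,z mm [-255.42  296.23   13.59] F [-0.76  0.37  6.76] T [ 0.26   0.032 -0.001] g0.7559
```

View pics/w2.png

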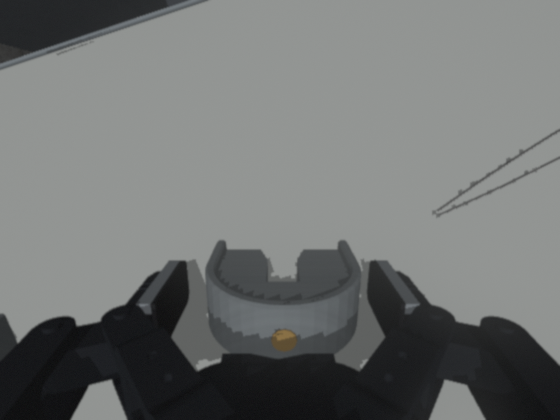

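Run:
```python
from bench import *; from h import *
p=state()["ee_pos"]
move_linear((p[0],p[1],.21),feed=.2); rep("lift")
move_ptp(bar(-.035,.21),q(YAW)); rep("over")
c=save("w3"); save("s3","scene")
cv2.imwrite("pics/w3c.png",cv2.resize(c["img"][180:380,180:380],None,fx=3,fy=3))
```

```text
lift t6.74 s,dy,z mm [-256.29  295.15  208.5 ] F [ 0.53 -0.11 -6.58] T [-0.004  0.035  0.003] g0.7557
over t8.12 s,dy,z mm [-35.67   2.58 209.98] F [-0.26  0.34 -4.91] T [0.046 0.001 0.014] g0.7578
```

View pics/w3c.png

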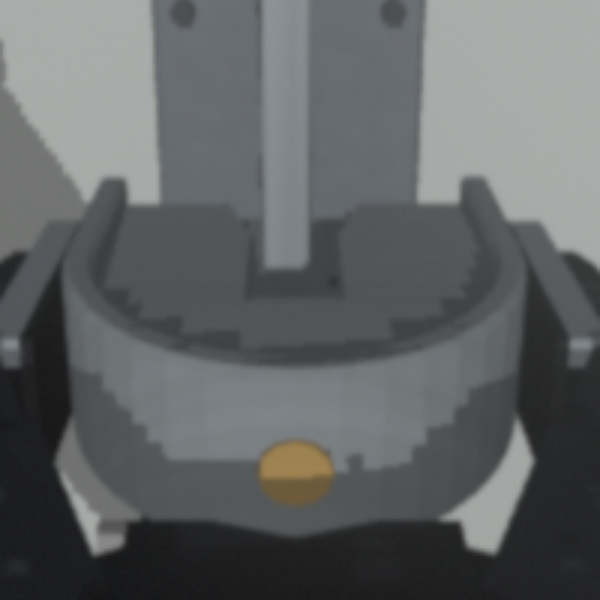

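View pics/s3.png

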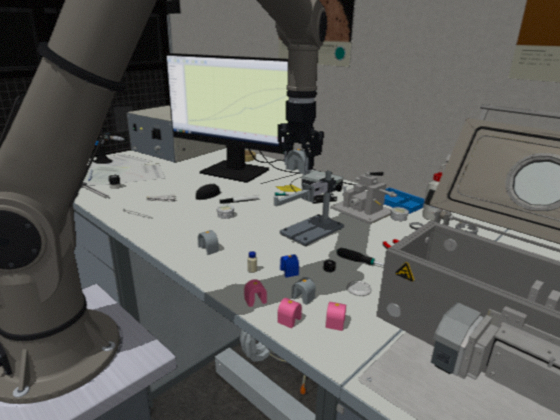

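Run:
```python
from bench import *; from h import *
hold(.2);rep("settle")
move_linear(bar(-.035,.18),feed=.1);rep();hold(.15);rep()
c=save("w4");cv2.imwrite("pics/w4c.png",cv2.resize(c["img"][180:380,180:380],None,fx=3,fy=3))
```

```text
settle t8.43 s,dy,z mm [-35.2    0.98 210.24] F [ 0.2   0.02 -4.53] T [-0.004  0.013  0.014] g0.7552
 t8.88 s,dy,z mm [-3.5400e+01 -1.5000e-01  1.7922e+02] F [ 0.46 -0.28 -4.04] T [ 0.037 -0.023 -0.007] g0.7612
 t9.03 s,dy,z mm [-34.45   0.27 180.7 ] F [ 0.44  0.67 -3.67] T [-0.002  0.002  0.019] g0.7587
```

View pics/w4c.png

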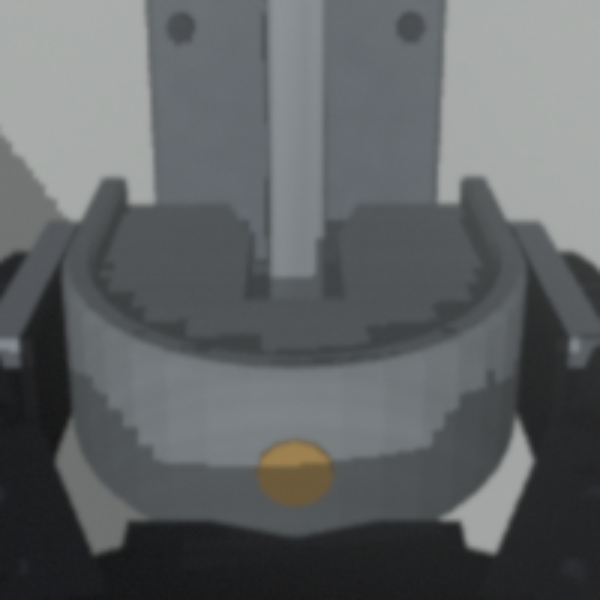

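Run:
```python
from bench import *; from h import *
print(move_linear(bar(-.035,.129),feed=.06,until_force=6));rep();hold(.1);rep()
print(move_linear(bar(-.035,.110),feed=.012,until_force=3));rep();hold(.1);rep()
```

```text
False
 t10.07 s,dy,z mm [-3.4620e+01  1.1000e-01  1.2943e+02] F [ 0.3  -0.25 -4.96] T [ 0.078 -0.078  0.005] g0.7547
 t10.18 s,dy,z mm [-3.4560e+01  1.2000e-01  1.2961e+02] F [-0.01  0.83 -4.62] T [-0.004  0.05  -0.   ] g0.7588
True
 t11.18 s,dy,z mm [-3.5040e+01 -3.0000e-02  1.1651e+02] F [1.79 0.1  2.24] T [ 0.071 -0.282 -0.014] g0.7547
 t11.28 s,dy,z mm [-3.5030e+01 -5.0000e-02  1.1637e+02] F [2.04 0.9  1.89] T [ 0.084 -0.495  0.026] g0.7564
```

Run:
```python
from bench import *; from h import *
print(move_linear(bar(-.006,.1164),feed=.018,until_force=5));rep();hold(.1);rep()
c=save("w5");cv2.imwrite("pics/w5c.png",cv2.resize(c["img"][180:380,180:380],None,fx=3,fy=3))
```

```text
True
 t11.75 s,dy,z mm [-3.5100e+01 -3.0000e-02  1.1578e+02] F [-1.32 -1.25  5.91] T [-0.084  0.195 -0.046] g0.7596
 t11.85 s,dy,z mm [-3.5120e+01 -2.0000e-02  1.1581e+02] F [-1.78 -0.28  4.39] T [-0.043  0.138 -0.025] g0.7567
```

View pics/w5c.png

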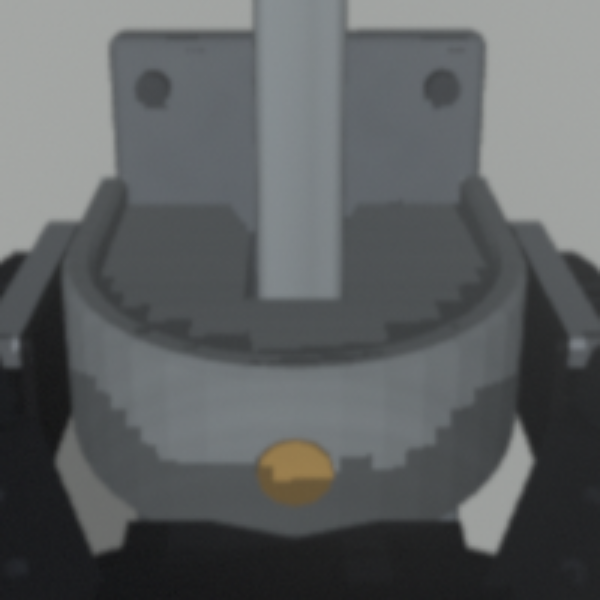

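Run:
```python
from bench import *; from h import *
move_linear(bar(-.035,.1176),feed=.02);hold(.1);s=rep()
if s["wrist_force"][2]<0.5:
    print(move_linear(bar(-.006,.1176),feed=.02,until_force=6));rep();hold(.1);rep()
```

```text
t12.25 s,dy,z mm [-35.51  -0.18 117.03] F [1.55 0.57 0.83] T [ 0.134 -0.348 -0.025] g0.7536
```

Run:
```python
from bench import *; from h import *
move_linear(bar(-.035,.1188),feed=.02);hold(.1);s=rep()
if s["wrist_force"][2]<0:
    print(move_linear(bar(-.006,.1188),feed=.02,until_force=6));rep();hold(.1);rep()
```

```text
t12.60 s,dy,z mm [-36.13  -0.18 117.91] F [ 0.18  1.16 -4.57] T [ 0.178 -0.001  0.044] g0.7590
True
 t13.73 s,dy,z mm [-12.34  -0.13 117.19] F [ 2.38  0.95 -1.8 ] T [ 0.142 -0.331 -0.011] g0.7566
 t13.83 s,dy,z mm [-1.2330e+01 -9.0000e-02  1.1697e+02] F [ 2.33 -0.09  0.58] T [ 0.136 -0.53   0.019] g0.7571
```

Run:
```python
from bench import *; from h import *
rep();c=save("w6");cv2.imwrite("pics/w6c.png",cv2.resize(c["img"][180:380,180:380],None,fx=3,fy=3))
c=save("s6","scene");cv2.imwrite("pics/s6c.png",cv2.resize(c["img"][150:250,250:390],None,fx=5,fy=5,interpolation=cv2.INTER_CUBIC))
```

```text
t13.83 s,dy,z mm [-1.2330e+01 -9.0000e-02  1.1697e+02] F [ 2.33 -0.09  0.58] T [ 0.136 -0.53   0.019] g0.7571
```

View pics/s6c.png

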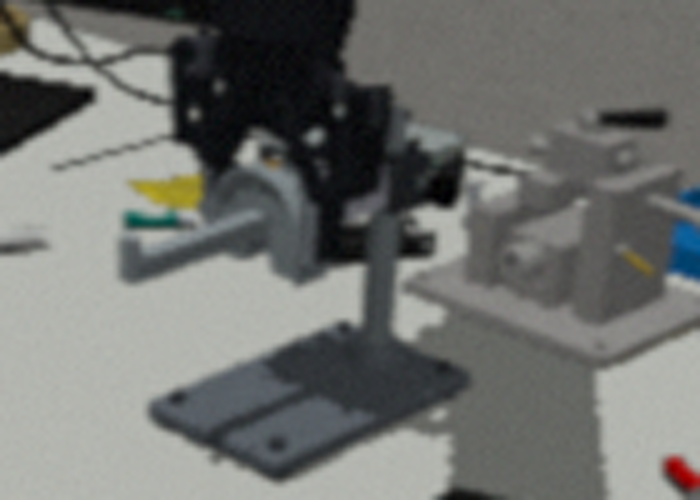

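View pics/w6c.png

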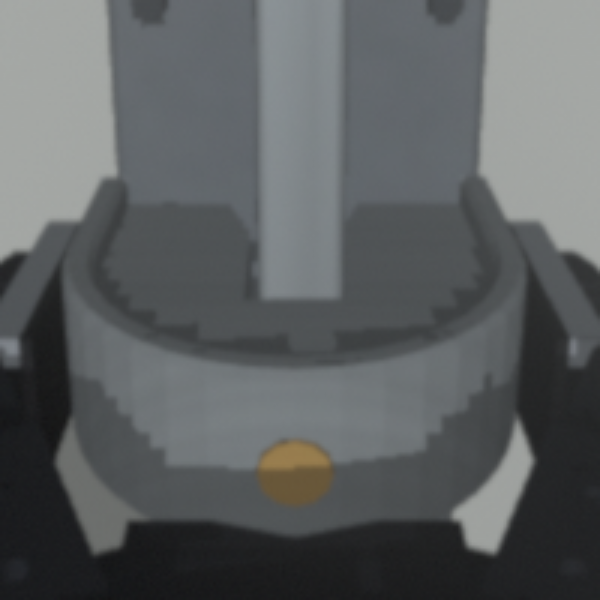

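Run:
```python
from bench import *; from h import *
print(move_linear(bar(-.006,.1176),feed=.01,until_force=5));rep();hold(.1);rep()
c=load("w6.npz");P=cloud(c);
d=(P-np.array([0.6697,-0.0133,0]));a=np.radians(YAW);s=d[...,0]*np.cos(a)+d[...,1]*np.sin(a);l=-d[...,0]*np.sin(a)+d[...,1]*np.cos(a)
for v in range(0,420,6):
    u=280; print(v,(s[v,u]*1000).round(1),(l[v,u]*1000).round(1),(P[v,u,2]*1000).round(1)) if P[v,u,2]>.1 else 0
```

```text
True
 t14.38 s,dy,z mm [-1.2400e+01 -1.1000e-01  1.1632e+02] F [-0.82  0.5   3.03] T [-0.028  0.095 -0.038] g0.7515
 t14.47 s,dy,z mm [-1.2350e+01 -7.0000e-02  1.1632e+02] F [-1.79 -0.26  3.53] T [-0.133  0.257  0.005] g0.7553
0 -117.7 0.0 148.1
6 -116.1 0.0 148.3
12 -114.8 0.1 147.6
18 -113.2 0.1 147.7
24 -111.5 0.1 148.1
30 -111.3 0.1 142.9
36 -111.2 0.2 135.9
42 -109.4 0.2 135.7
48 -107.4 0.2 137.0
54 -105.7 0.2 136.3
60 -103.7 0.2 136.7
66 -101.9 0.2 136.5
72 -100.2 0.2 135.5
78 -98.2 0.2 136.3
84 -96.3 0.2 135.5
90 -94.3 0.2 135.6
96 -92.3 0.2 135.9
102 -90.4 0.2 134.8
108 -88.3 0.2 136.4
114 -86.3 0.3 134.9
120 -84.2 0.2 136.7
126 -82.2 0.3 137.0
132 -80.0 0.3 135.8
138 -78.0 0.3 137.1
144 -75.8 0.3 136.6
150 -73.5 0.3 135.0
156 -71.4 0.3 136.2
162 -69.2 0.3 136.0
168 -66.9 0.3 135.8
174 -64.5 0.3 134.9
180 -62.5 0.3 136.5
186 -60.2 0.3 136.6
192 -57.5 0.4 135.2
198 -55.3 0.4 135.8
204 -52.8 0.4 135.3
210 -50.5 0.4 135.8
216 -48.3 0.4 136.8
222 -45.7 0.4 136.2
228 -43.1 0.4 135.9
234 -40.8 0.4 136.7
240 -38.2 0.4 136.6
246 -35.3 0.4 135.8
252 -32.4 0.4 135.3
258 -30.6 0.4 137.0
264 -27.9 0.4 136.9
270 -24.5 0.5 135.7
276 -22.1 0.5 136.3
282 -20.6 0.5 138.5
288 -20.4 0.4 142.8
294 -20.7 0.4 147.6
300 -25.2 0.3 158.5
306 -24.2 0.3 160.5
312 -21.9 0.3 160.7
318 -19.4 0.3 160.4
324 -17.6 0.3 161.3
330 -15.9 0.3 162.1
336 -13.9 0.3 162.6
342 -10.8 0.3 161.9
348 -7.8 0.3 161.3
354 -4.9 0.3 160.8
360 -21.7 0.1 181.8
366 -23.1 0.1 185.4
372 -22.6 0.1 186.8
378 -23.1 0.0 189.2
384 -23.3 0.0 191.2
390 -22.8 0.0 192.4
396 -23.3 0.0 194.5
402 -23.3 -0.0 196.0
408 -23.7 -0.0 197.9
414 -22.6 -0.0 198.4
```

Run:
```python
from bench import *; from h import *
p=state()["ee_pos"]
move_linear((p[0],p[1],p[2]+.0008),feed=.02);rep()
gripper_to(.95);rep("open")
move_linear(bar(-.0127,.205),feed=.2);rep()
save("w7")
```

```text
t14.72 s,dy,z mm [-1.2400e+01 -8.0000e-02  1.1686e+02] F [1.32 0.54 0.74] T [-0.044 -0.236 -0.036] g0.7603
open t15.04 s,dy,z mm [-12.64  -0.2  116.79] F [-0.54  0.2  -0.44] T [-0.008 -0.023 -0.016] g0.9468
 t15.63 s,dy,z mm [-13.24  -0.3  204.17] F [-0.36  0.07 -0.95] T [-0.032 -0.054 -0.023] g0.9462
```

View pics/w7.png

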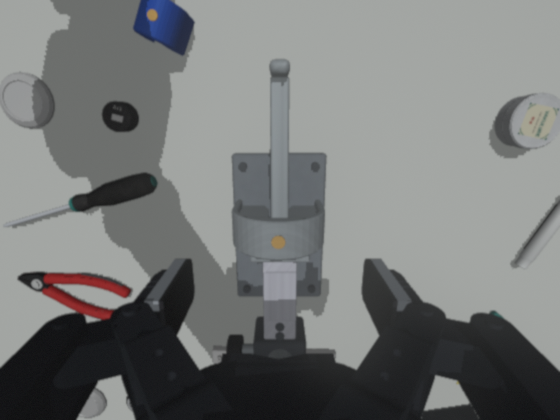

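Run:
```python
from bench import *; from h import *
c=load("w7.npz");P=cloud(c);d=(P-np.array([0.6697,-0.0133,0]));a=np.radians(YAW);s=(d[...,0]*np.cos(a)+d[...,1]*np.sin(a))*1000;l=(-d[...,0]*np.sin(a)+d[...,1]*np.cos(a))*1000;z=P[...,2]*1000
m=(z>152)&(z<170)&(abs(l)<30)&(s>-40)&(s<15)
print(m.sum(),np.percentile(s[m],[1,5,50,95,99]),z[m].max(),np.percentile(l[m],[1,99]))
k=m&(abs(l)<15);pl=np.polyfit(l[k],z[k],2);print(pl)
y=np.radians(-9.0);
p=np.array([.4243-.004*np.cos(y),.1084-.004*np.sin(y)])
move_ptp((*p,.12),q(-9.0)); hold(.15); rep("above")
move_linear((*p,.015),feed=.13,until_force=8); rep("down");hold(.1)
s=rep(); print(s["ee_pos"],p)
save("w8")
```

```text
2696 [-25.82293299 -25.31850411 -14.08761284  -1.97385633  -0.3372962 ] 163.04405370744053 [-22.45618187  21.69820185]
[-1.68372649e-02 -1.81575432e-02  1.61028140e+02]
above t16.92 s,dy,z mm [-252.03  113.23  120.47] F [-0.15  0.55 -0.81] T [-0.04   0.029 -0.076] g0.9540
down t17.88 s,dy,z mm [-253.15  113.41   15.43] F [-0.15 -1.26  0.62] T [0.027 0.05  0.008] g0.9475
 t17.98 s,dy,z mm [-252.93  113.3    15.7 ] F [-0.26  0.06 -0.21] T [-0.008 -0.05   0.023] g0.9525
[0.42109383 0.10918936 0.01570238] [0.42034925 0.10902574]
```

View pics/w8.png

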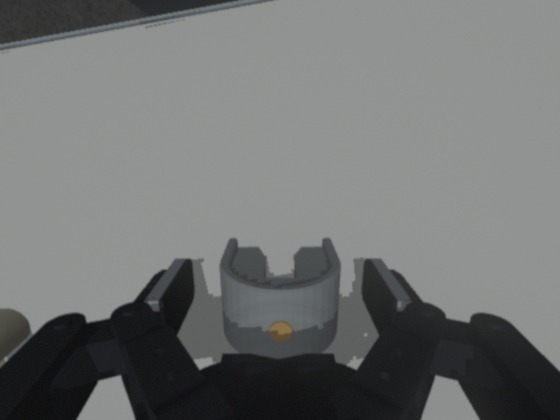

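Run:
```python
from bench import *; from h import *
gripper_to(0.0,60); s=rep("grip");print(s["ee_pos"])
p=s["ee_pos"]
move_linear((p[0],p[1],.20),feed=.2); rep("lift")
move_ptp(bar(-.060,.20),q(YAW)); hold(.3); rep("over")
move_linear(bar(-.060,.175),feed=.1);hold(.2);rep()
c=save("w9");cv2.imwrite("pics/w9c.png",cv2.resize(c["img"][180:380,180:380],None,fx=3,fy=3))
```

```text
grip t18.40 s,dy,z mm [-253.18  113.48   15.77] F [-2.68 -0.47  7.63] T [0.065 0.352 0.016] g0.6051
[0.42084584 0.10938614 0.01576854]
lift t19.48 s,dy,z mm [-254.37  112.89  198.71] F [ 0.37 -0.76 -3.96] T [0.001 0.056 0.009] g0.6061
over t20.68 s,dy,z mm [-60.45   0.76 200.56] F [-1.11 -0.37 -3.47] T [0.    0.026 0.045] g0.6074
 t21.27 s,dy,z mm [-59.61   0.18 175.54] F [-0.54  0.09 -3.33] T [0.024 0.016 0.066] g0.6040
```

View pics/w9c.png

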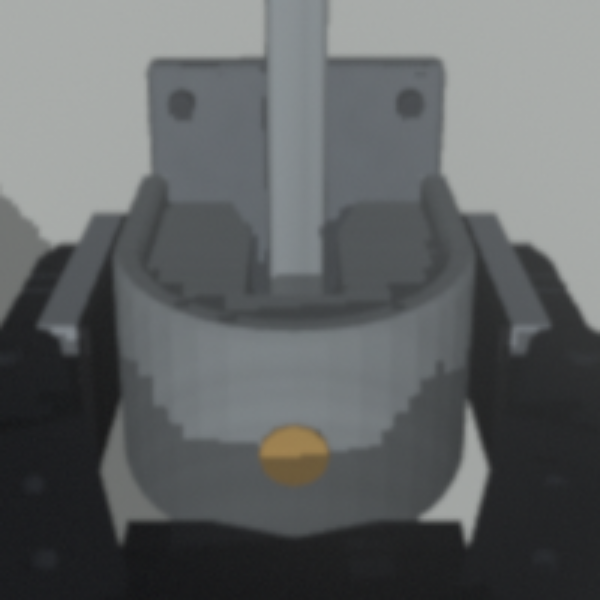

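Run:
```python
from bench import *; from h import *
print(move_linear(bar(-.060,.1275),feed=.06,until_force=5));hold(.15);rep()
print(move_linear(bar(-.060,.113),feed=.01,until_force=2.5));rep();hold(.1);rep()
```

```text
False
 t22.42 s,dy,z mm [-5.9630e+01  9.0000e-02  1.2804e+02] F [ 0.52 -0.14 -3.13] T [ 0.004 -0.004 -0.026] g0.6023
True
 t23.34 s,dy,z mm [-60.     0.   117.96] F [0.89 0.37 2.21] T [ 0.098 -0.285  0.007] g0.6072
 t23.44 s,dy,z mm [-6.0050e+01 -2.0000e-02  1.1779e+02] F [ 1.4  -0.59  2.86] T [ 0.069 -0.439 -0.014] g0.6058
```

Run:
```python
from bench import *; from h import *
move_linear(bar(-.060,.1194),feed=.02);hold(.1);s=rep()
f=s["wrist_force"][2]
if f<-1.0:
    print(move_linear(bar(-.034,.1194),feed=.02,until_force=6));rep();hold(.1);rep()
```

```text
t23.86 s,dy,z mm [-60.57  -0.21 118.85] F [ 0.76  0.2  -1.57] T [ 0.06  -0.041 -0.007] g0.6030
True
 t24.80 s,dy,z mm [-4.1690e+01 -1.0000e-01  1.1828e+02] F [1.36 0.08 0.67] T [ 0.033 -0.251 -0.028] g0.6021
 t24.90 s,dy,z mm [-4.1670e+01 -1.1000e-01  1.1815e+02] F [1.06 1.46 1.81] T [ 0.122 -0.442  0.012] g0.6015
```

```bash
cat >> h.py <<'E'
def barframe(c):
    P=cloud(c);d=(P-np.array([0.6697,-0.0133,0]));a=np.radians(YAW)
    return (d[...,0]*np.cos(a)+d[...,1]*np.sin(a))*1000,(-d[...,0]*np.sin(a)+d[...,1]*np.cos(a))*1000,P[...,2]*1000
E
python3 - <<'E'
from bench import *; from h import *
print(move_linear(bar(-.034,.1188),feed=.01,until_force=4));rep();hold(.1);rep()
c=save("w10");cv2.imwrite("pics/w10c.png",cv2.resize(c["img"][180:380,180:380],None,fx=3,fy=3))
c=save("s10","scene");cv2.imwrite("pics/s10c.png",cv2.resize(c["img"][150:250,250:390],None,fx=5,fy=5,interpolation=cv2.INTER_CUBIC))
s,l,z=barframe(load("w10.npz"))
for v in list(range(6,60,6))+list(range(264,330,4)): print(v,s[v,280].round(1),z[v,280].round(1),end=" | ")
E
```

```text
True
 t25.34 s,dy,z mm [-41.69  -0.12 117.72] F [-1.89  0.59  4.5 ] T [-0.107  0.12  -0.037] g0.6031
 t25.44 s,dy,z mm [-4.1680e+01 -1.1000e-01  1.1772e+02] F [-1.65 -0.46  4.28] T [-0.09   0.201  0.023] g0.6046
6 -192.0 1.1 | 12 -188.6 -0.1 | 18 -184.7 0.1 | 24 -180.6 0.8 | 30 -176.9 0.3 | 36 -113.4 251.1 | 42 -168.8 1.1 | 48 -164.8 0.9 | 54 -160.9 0.4 | 264 -55.3 134.1 | 268 -53.4 134.0 | 272 -51.6 134.0 | 276 -50.1 134.7 | 280 -49.6 137.3 | 284 -49.0 139.6 | 288 -54.2 151.4 | 292 -54.2 154.1 | 296 -52.1 153.4 | 300 -50.4 153.3 | 304 -48.9 153.5 | 308 -47.4 153.7 | 312 -45.3 153.2 | 316 -43.1 152.5 | 320 -41.4 152.6 | 324 -40.5 153.6 | 328 -38.0 152.7 |
```

View pics/s10c.png

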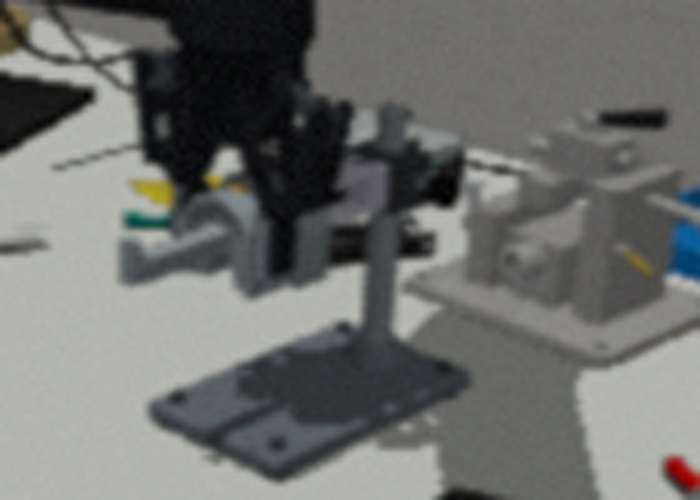

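Run:
```python
from bench import *; from h import *
p=state()["ee_pos"]
move_linear((p[0],p[1],p[2]+.001),feed=.02);rep()
gripper_to(.85);rep("open")
move_linear(bar(-.042,.20),feed=.2);rep()
save("w11")
s,l,z=barframe(load("w11.npz"))
for v in range(60,330,6): print(v,s[v,280].round(1),z[v,280].round(1),end=" | ")
```

```text
t25.79 s,dy,z mm [-4.170e+01 -1.000e-01  1.184e+02] F [0.09 0.76 1.34] T [ 0.02  -0.124  0.012] g0.6075
open t26.13 s,dy,z mm [-4.1820e+01 -1.1000e-01  1.1851e+02] F [-0.55  0.68  0.49] T [-0.018 -0.048  0.029] g0.8539
 t26.69 s,dy,z mm [-42.43  -0.32 199.44] F [ 0.47  0.36 -0.53] T [ 0.001 -0.02   0.017] g0.8492
60 -171.4 1.3 | 66 -166.0 0.8 | 72 -160.2 2.5 | 78 -154.8 1.3 | 84 -149.2 0.8 | 90 -143.5 1.9 | 96 -137.8 1.6 | 102 -132.0 0.4 | 108 -126.1 1.0 | 114 -117.6 147.1 | 120 -114.2 147.5 | 126 -110.6 134.5 | 132 -107.0 135.1 | 138 -103.3 135.5 | 144 -99.6 135.0 | 150 -96.0 136.3 | 156 -92.1 135.5 | 162 -88.1 134.6 | 168 -84.3 134.9 | 174 -80.5 135.7 | 180 -76.5 135.7 | 186 -72.6 135.9 | 192 -68.5 135.5 | 198 -64.4 135.6 | 204 -60.0 134.8 | 210 -55.8 134.8 | 216 -51.6 134.9 | 222 -53.6 153.4 | 228 -49.5 153.0 | 234 -45.6 153.2 | 240 -42.3 155.1 | 246 -38.1 154.6 | 252 -33.7 153.9 | 258 -29.7 154.3 | 264 -25.0 153.2 | 270 -24.7 160.9 | 276 -19.9 159.8 | 282 -16.7 161.5 | 288 -12.5 161.6 | 294 -7.5 160.4 | 300 -2.6 159.6 | 306 13.9 141.6 | 312 18.1 142.8 | 318 22.9 143.0 | 324 28.0 143.0 |
```

View pics/w11.png

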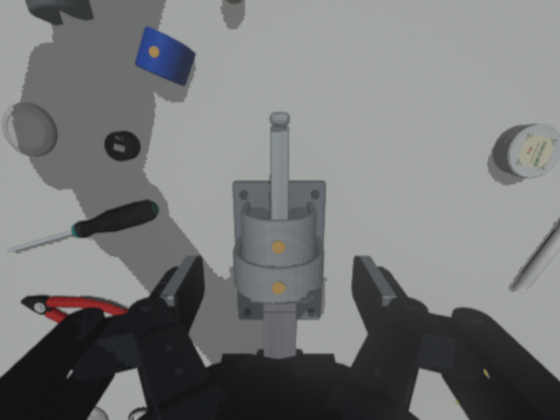

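Run:
```python
from bench import *; from h import *
y=np.radians(6.2);
p=np.array([.4402-.004*np.cos(y),-.2048-.004*np.sin(y)])
gripper_to(.75)
move_ptp((*p,.12),q(6.2)); hold(.2); s=rep("above"); print(s["ee_pos"],p)
save("w12")
```

```text
above t28.29 s,dy,z mm [-224.9  -199.36  120.52] F [ 0.33  0.01 -0.3 ] T [ 0.012 -0.001  0.011] g0.7495
[ 0.43764697 -0.20428824  0.12052168] [ 0.4362234 -0.205232 ]
```

View pics/w12.png

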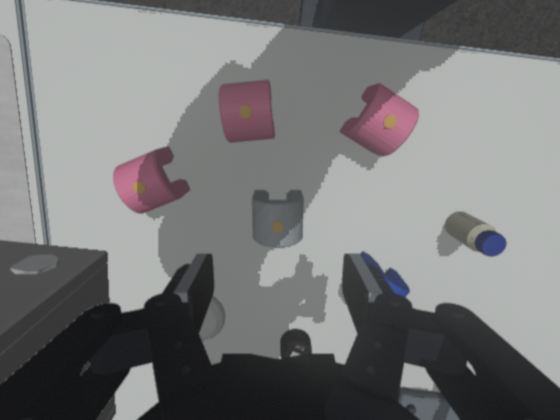

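Run:
```python
from bench import *; from h import *
c=load("top0.npz")
for u,v in ((328,240),(338,298),(377,296),(405,272),(301,264)): print(u,v,plane(c,u,v,.04).round(3))
y=np.radians(6.2);
p=np.array([.4402-.004*np.cos(y),-.2048-.004*np.sin(y)])
move_linear((*p,.015),feed=.13,until_force=8); rep("down");hold(.1)
gripper_to(0.0,50); s=rep("grip");print(s["ee_pos"])
p=s["ee_pos"]
move_linear((p[0],p[1],.20),feed=.2); rep("lift")
move_ptp(bar(-.084,.20),q(YAW)); hold(.3); rep("over")
move_linear(bar(-.084,.175),feed=.1);hold(.2);rep()
c=save("w13");cv2.imwrite("pics/w13c.png",cv2.resize(c["img"][180:380,180:380],None,fx=3,fy=3))
```

```text
328 240 [ 0.495 -0.112  0.04 ]
338 298 [ 0.357 -0.137  0.04 ]
377 296 [ 0.363 -0.23   0.04 ]
405 272 [ 0.422 -0.298  0.04 ]
301 264 [ 0.435 -0.047  0.04 ]
down t29.30 s,dy,z mm [-225.65 -200.4    15.52] F [0.16 0.48 0.35] T [-0.014  0.027 -0.003] g0.7482
grip t29.74 s,dy,z mm [-225.75 -200.54   15.77] F [-1.12  0.54  6.01] T [ 0.075  0.256 -0.013] g0.4578
[ 0.4367542  -0.20543565  0.01577093]
lift t30.82 s,dy,z mm [-226.98 -200.4   198.66] F [ 0.   -0.41 -4.04] T [-0.02   0.043  0.026] g0.4584
over t32.08 s,dy,z mm [-84.16  -1.63 200.02] F [ 0.92 -0.08 -2.88] T [ 0.064  0.03  -0.001] g0.4534
 t32.68 s,dy,z mm [-83.6    0.23 175.53] F [-0.01 -0.59 -2.83] T [0.009 0.078 0.027] g0.4541
```

View pics/w13c.png

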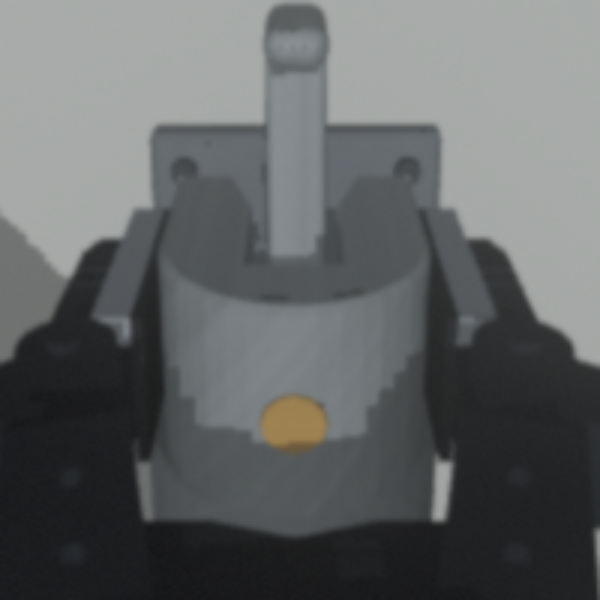

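Run:
```python
from bench import *; from h import *
print(move_linear(bar(-.084,.123),feed=.06,until_force=4));hold(.2);rep()
print(move_linear(bar(-.084,.113),feed=.006,until_force=2));rep();hold(.1);rep()
```

```text
False
 t33.95 s,dy,z mm [-8.3740e+01  1.0000e-02  1.2341e+02] F [ 0.16  0.4  -2.63] T [-0.011  0.009  0.022] g0.4540
True
 t34.91 s,dy,z mm [-8.4000e+01 -1.0000e-02  1.1736e+02] F [1.07 0.78 1.76] T [ 0.08  -0.309  0.054] g0.4554
 t35.01 s,dy,z mm [-8.4020e+01 -1.0000e-02  1.1723e+02] F [2.28 0.49 2.27] T [ 0.108 -0.397  0.01 ] g0.4597
```

Run:
```python
from bench import *; from h import *
move_linear(bar(-.084,.1188),feed=.02);hold(.1);s=rep()
f=s["wrist_force"][2]
if f<-1.0:
    print(move_linear(bar(-.060,.1188),feed=.02,until_force=5));rep();hold(.1);rep()
c=save("w14")
s,l,z=barframe(c)
for v in list(range(6,60,6))+list(range(240,330,6)): print(v,s[v,280].round(1),z[v,280].round(1),end=" | ")
```

```text
t35.40 s,dy,z mm [-84.73  -0.25 118.2 ] F [-0.13 -0.18 -2.01] T [-0.014  0.042  0.023] g0.4595
True
 t36.16 s,dy,z mm [-7.1010e+01 -9.0000e-02  1.1776e+02] F [0.9  0.11 0.24] T [ 0.082 -0.265  0.014] g0.4555
 t36.26 s,dy,z mm [-70.97  -0.13 117.66] F [1.69 0.05 0.24] T [ 0.113 -0.382 -0.015] g0.4561
6 -220.2 0.8 | 12 -216.4 1.0 | 18 -212.7 0.7 | 24 -208.9 0.7 | 30 -205.0 0.7 | 36 -201.0 1.1 | 42 -197.0 1.4 | 48 -193.2 0.6 | 54 -189.0 1.5 | 240 -95.8 134.4 | 246 -93.5 135.3 | 252 -90.4 134.3 | 258 -87.5 134.1 | 264 -85.3 135.0 | 270 -83.6 137.1 | 276 -83.6 142.1 | 282 -83.4 146.3 | 288 -80.7 146.3 | 294 -78.1 146.2 | 300 -76.0 147.1 | 306 -73.4 147.2 | 312 -70.4 146.8 | 318 -68.5 147.9 | 324 -65.5 147.7 |
```

Run:
```python
from bench import *; from h import *
print(move_linear(bar(-.063,.1185),feed=.01,until_force=4));rep();hold(.1);s=rep()
p=s["ee_pos"]
move_linear((p[0],p[1],p[2]+.001),feed=.02);rep()
gripper_to(.70);rep("open")
move_linear(bar(-.071,.21),feed=.2);rep()
c=save("w15");cv2.imwrite("pics/w15c.png",cv2.resize(c["img"][80:330,180:380],None,fx=3,fy=2.4))
s,l,z=barframe(c)
for v in range(100,330,6): print(v,s[v,280].round(1),z[v,280].round(1),end=" | ")
```

```text
True
 t36.73 s,dy,z mm [-71.15  -0.18 117.18] F [-1.05  0.7   3.4 ] T [-0.084  0.062  0.011] g0.4575
 t36.83 s,dy,z mm [-71.11  -0.15 117.18] F [-1.13 -1.64  4.57] T [-0.046  0.149 -0.018] g0.4577
 t37.08 s,dy,z mm [-71.17  -0.17 117.9 ] F [ 1.6   0.51 -1.53] T [ 0.073 -0.273  0.035] g0.4583
open t37.42 s,dy,z mm [-71.31  -0.25 118.01] F [-0.12 -0.41 -0.36] T [ 0.047 -0.017  0.04 ] g0.6973
 t38.02 s,dy,z mm [-71.59  -0.4  209.21] F [ 0.09 -0.33 -0.41] T [ 0.028  0.023 -0.022] g0.6974
100 -163.4 0.7 | 106 -157.4 -0.3 | 112 -151.3 0.4 | 118 -145.2 1.1 | 124 -138.9 -0.7 | 130 -132.6 -1.2 | 136 -126.4 0.9 | 142 -120.0 1.8 | 148 -113.6 2.6 | 154 -107.0 1.9 | 160 -118.6 145.5 | 166 -115.1 147.6 | 172 -109.1 134.8 | 178 -105.0 135.2 | 184 -100.9 135.5 | 190 -96.5 134.8 | 196 -92.1 134.3 | 202 -87.8 134.4 | 208 -83.8 136.0 | 214 -82.6 146.2 | 220 -78.4 146.4 | 226 -74.3 147.0 | 232 -69.8 146.6 | 238 -65.7 147.2 | 244 -61.2 147.2 | 250 -56.4 146.4 | 256 -54.3 151.6 | 262 -50.8 153.7 | 268 -46.0 153.0 | 274 -41.7 153.5 | 280 -36.8 152.9 | 286 -32.2 153.1 | 292 -26.4 151.3 | 298 -24.9 156.6 | 304 -22.3 159.7 | 310 -17.7 160.0 | 316 -13.3 160.5 | 322 -7.3 159.0 | 328 -3.0 159.8 |
```

View pics/w15c.png

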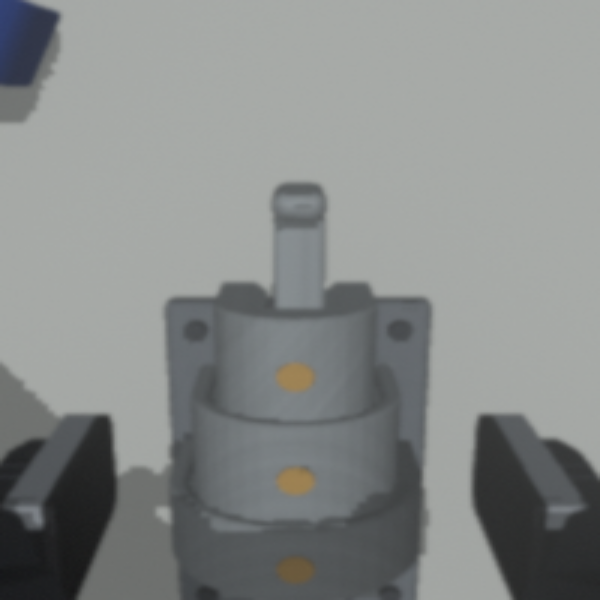

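Run:
```python
from bench import *; from h import *
move_ptp((.45,-.03,.30),q(YAW)); hold(.2);rep()
c=save("w16");save("s16","scene");t=save("t16","top")
cv2.imwrite("pics/s16c.png",cv2.resize(load("s16.npz")["img"][150:250,250:390],None,fx=5,fy=5,interpolation=cv2.INTER_CUBIC))
s,l,z=barframe(c)
for L in (-12,0,12):
  m=(abs(l-L)<1.5)&(z>125)&(s<2)&(s>-125)
  for a,b in ((-90,-57),(-57,-27),(-27,2)):
    k=m&(s>a)&(s<b)&(z>138); print(L,a,k.sum(),np.percentile(s[k],[2,98]).round(1) if k.any() else 0,np.median(z[k]) if k.any() else 0)
t0=load("top0.npz"); d=cv2.absdiff(t["img"],t0["img"]).max(2); 
cv2.imwrite("pics/diff.png",np.hstack([d*3,t["img"][...,1]])[:, :].repeat(1,0)[:,:1120][:, ::2])
```

```text
t39.01 s,dy,z mm [-218.37  -24.55  299.71] F [-0.6   0.43  0.24] T [0.014 0.031 0.009] g0.7013
-12 -90 58 [-83.6 -58. ] 143.3258146702749
-12 -57 52 [-56.7 -34.8] 150.32128395243933
-12 -27 0 0 0
0 -90 62 [-84.4 -58.6] 146.87662707746136
0 -57 41 [-56.3 -40.5] 153.2738654854004
0 -27 0 0 0
12 -90 57 [-84.2 -58.5] 142.07592804304414
12 -57 50 [-55.2 -37.2] 149.39478755265208
12 -27 0 0 0
```

View pics/s16c.png

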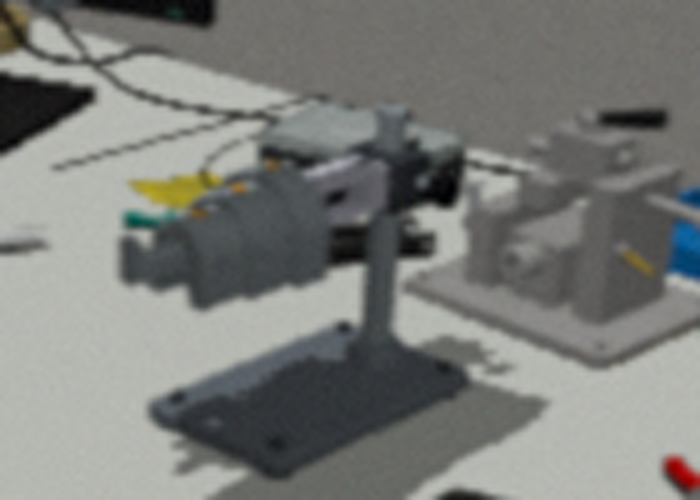

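View pics/w16.png

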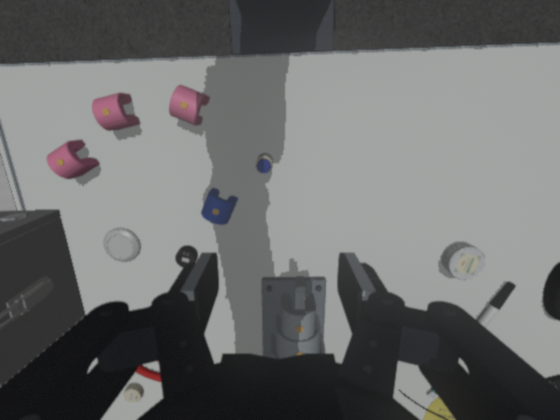

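View pics/t16.png

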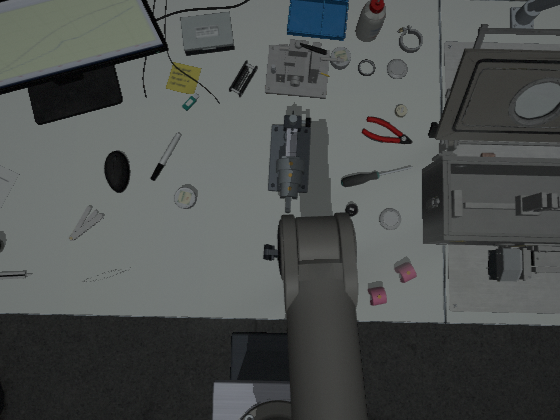

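Run:
```python
from bench import *; from h import *
s=rep();job_done()
```

```text
t39.16 s,dy,z mm [-218.62  -24.41  299.82] F [-0.01  0.18  0.8 ] T [-0.006 -0.032  0.021] g0.7037
the job is handed in; nothing more can be done
```

All three horseshoes are hanging free on the bar in the order asked: widest, middle, narrowest. I handed the job in at 39 s of the 72 s; no verdict is reported.

**How each went on:** I lowered each weight slowly until the bar took it, easing the load before sliding. I then slid it back until the force rose and the depth readings showed it home.

**Position (from the wrist camera's depth, good to about 1 mm):**

| Weight | Surface measured | Reading (mm) | Home (mm) |
|---|---|---|---|
| Widest | rear face | −0.3 | 0 |
| Widest | front face | about −26 | −26 |
| Middle | front face | about −55 | −55 |
| Narrowest | front face | about −84 | −84 |

- **Widest weight's last look:** the gripper hid it in the final close view, so its table readings were taken just after it was released. A wrist view after the narrowest was released still put its front near −25 mm.
- **Load on the cell:** my highest estimate, from wrist forces plus the weights already hanging, is about 17 to 18 N, during the last push on the narrowest. It was worked out from readings taken at the stops, so a short peak between them could have been missed. Forces along the bar stayed within a few newtons.
- **First slide:** the first attempt to slide the widest stuck on friction. I raised it about 1–2 mm to take load off the bar, and it then slid home.
- **Things standing about:** the final pictures show none of them visibly shifted. I judged this by eye, and the arm hid part of the top view.

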